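# Load the reading stand and start it under its guard

### The arm

A 6-joint arm with a two-finger parallel gripper is mounted at the origin on a cart in front of the work surface, level with it; the furniture and walls round the work are solid. World frame = base frame: x ahead of the robot, y to its left, z up, the work surface at z = 0. Lengths are in m, angles in rad, forces in N, time in s.
With the tool pointing down it reaches from about 0.35 to 0.775 m from the base axis. Payload 5.5 kg.
Tool frame: the origin (TCP) lies at the very end of the fingers, on their centre line; the grasp point (between the pads) lies 19 mm behind it; z points along the fingers, y is the line along which they close (so a half turn about z gives the same grasp; the last joint's range is limited). The gripper opens to 85 mm and grips with 20 to 120 N. Pads are 22 mm wide; open, the fingers measure 114 mm over their backs; the gripper's body (76 mm by 85 mm) begins 54 mm behind the grasp point. The pads swing forward as they close: fully open they stand 13 mm farther back than shut.
Start: joints at [-1.376, 0.313, 0.046, 1.304, 0, 1.431], TCP at [0.189, -0.543, 0.231] pointing down, gripper open.
Joint ranges: [-2.76, 2.76], [-0.86, 1.69], [-1.03, 1.26], [-2.2, 2.34], [-1.47, 1.5], [-3.14, 3.14]. Speed limits (rad/s): [2.57, 2.57, 3.14, 3.14, 3.14, 3.14].

### API

Orientations are given as a unit quaternion [w, x, y, z].
In Python, from workcell import env, imaging, ticket gives the robot as it stands. The module is installed in compiled form; this text tells all that it offers.
- The arm moves only by the tool apply_moves, never from a script. Its argument "rows" is a list of rows, each an object with "xyz": the shift along the tool's x, y, z in mm, a list of three; "turn": the turn, a rotation vector about the tool's x, y, z in rad, a list of three; "grip": the opening, from 0 (shut) to 1 (fully open). A call has 1 to 12 rows; each row is the pose to reach, as a shift and turn from the pose commanded when the call began, along the tool's axes at that moment; what a row does not reach only later rows make up. A row lasts 1/12 s, in which the tool goes at most 41.7 mm and 7.16 degrees, less where a joint would pass 70% of its speed; a pose out of reach is approached as far as the arm can. A call with a gripper value outside its range is refused whole. The fingers move at their own pace and stop on an object; "force" is the grip in N (left out, the last holds). Time passes only in rows, so rows that repeat a pose let the fingers close. It gives the time, the measured TCP pose, the force, the opening and the grip force at its end, in the units of the state.
- env.get_state(): the state, without advancing time (a new reading comes with each control period).
- imaging.read_camera(name): name is "scene" or "top" or "wrist"; returns a dict with "color" (480x640x3 uint8, blue, green, red), "z_map" (480x640 float32, m along the optical axis (not along the pixel's ray), 0 where there is no reading), "camera_matrix" (3x3 intrinsics, pixels), "view" (4x4, takes a point from world to camera coordinates). Camera axes: x right, y down, z forward; pixel columns grow to the right and rows downward; lengths in m; the calibration is good to about 2 mm. The wrist camera is an equidistant fisheye: a pixel r from the principal point sees the ray r / f radians off the axis. A picture is of the moment at which its call begins.
- ticket.hand_in(): hands the job in; it is judged then, once.
The state is a dict: "clock": time; "joint_pos": joint angles; "qvel": joint speeds; "tau": joint torques, N m; "tcp_pos": TCP position; "orientation": TCP orientation; "wrist_force": force on the tool from outside, world axes, zero at the start; "ft_torque": the same for the moment, N m; "finger_gap": finger opening in m; "grip_force": force on a finger pad.
Only numpy, scipy, OpenCV 4.12 (cv2) and the standard library are available. Lean on these libraries where they do the work, as an engineer would, in place of code of your own. Each camera call takes 0.05 s, during which the arm holds its last target. There are 200 camera calls.

### The job

Take the drilled MDF panel out of the wooden rack and lean it in the reading stand, tipped back against the blue wall with its foot blocked by the black toe strip, square to the wall and centred, and let go. Then flip the red guard on the grey start box right up until it stays open by itself, press the green start button beneath it fully down for a moment and let it come back, leaving the guard open. Leave the mug, wax tin, screw carton and tape measure where they are.

Things in the scene. Friction and masses are not known exactly. Their poses are not given: they have to be found in the camera images.
- panel: loose drilled MDF panel 70 x 110 x 19 mm, 0.11 kg, standing on end in the rack at the start. x: along its 70 mm width; y: along its 110 mm length, up when standing; z: through the thickness, towards the rack's front (-x) at the start. Origin: middle of its 70 x 110 back face, 55 mm from the foot; the thickness lies at z = 0 to +19 mm. Pinch its thickness near the top
- panel_foot (a point): centre of the panel's lower 70 x 19 mm end; axes as the panel's
- panel_top (a point): centre of the panel's upper 70 x 19 mm end; axes as the panel's
- rack: fixed wooden rack, 64 (x) x 96 (y) x 34 mm high. Origin: centre of its underside on the table. Along its y runs an open-ended slot, 24 mm wide, centred on the origin, floor at z = 8 mm, where the panel stands loosely.
- stand: fixed reading stand, front -x, origin at centre of underside. Base plate 130 (x) x 110 (y) x 10 mm. Black toe strip 106 mm long in y: rear face x = -22.5 mm, top z = 28 mm. Blue back wall 106 mm long, 12 thick: front face x = +22.8 mm, top z = 60 mm. A panel on end between them, front lower edge at the strip, back on the wall's top edge, leans back 30 degrees. Nothing above
- start_box: fixed grey start box 124 (x) x 100 (y) mm, flat top at z = 58 mm. Origin: centre of its underside on the table; its front is -x. The button stands in the middle of the top; the guard's hinge line runs along y at x = +46 mm, z = 64 mm.
- guard (a joint): hinge of the red guard, rad: 0 shut over the button, grows as it flips up and back, stop at 1.95 (22 degrees past upright). No latch: below about 1.3 it falls shut (70 g), above that it falls to its stop and stays. A hood 60 mm wide (y), 94 mm long from hinge line to front, walls down to the box, top at z = 92 mm above the table when shut. Its lip can be lifted from beneath
- guard_lip (a point): middle of the lower front edge of the guard's black lip, which is 60 mm wide, 6 mm thick and sticks out 24 mm forward of the hood, past the box's front. Moves with the guard about the hinge line; when shut 118 mm in front of and 22 mm above the hinge line. Lift it with closed, tilted fingertips, or pinch the hood across its 60 mm sides
- guard_hinge (a point): middle of the guard's hinge line; axes as the start box's: x to its back, y along the hinge line, z up
- start (a joint): travel of the green start button, m: 0 = up, 0.006 = fully pressed (downwards); spring returned; fully down takes 5 N
- start_top (a point): centre of the top of the green button, 32 mm across, 80 mm above the table when up, level; under the shut guard
- wax_tin: bystander: round blue tin 70 x 34 mm; origin at the centre of its underside
- screw_box: bystander: brown screw carton 68 x 104 x 58 mm; origin at the centre of its underside
- tape_measure: bystander: yellow and black tape measure 72 x 86 x 34 mm; origin at the centre of its underside
- mug: bystander: green mug, 94 mm high; origin at the centre of its underside
Not all that is in view belongs to the job. There is more than one size of the panel; the one meant has the size given above.

How it is judged:
On the way, in this order (a step that is already met when the one before it is completed fails the run):
1. the panel leans in the stand, foot at the toe strip, released and at rest (angle between panel's own y axis and vertical between 0.38 and 0.64 rad and angle between the x axis of panel and the y axis of stand, either way round below 0.2 rad and x of panel_foot in the frame of stand between -0.024 and -0.006 m and y of panel_foot in the frame of stand between -0.022 and 0.022 m and z of panel_foot in the frame of stand below 0.022 m and x of panel_top in the frame of stand above 0.015 m and contact force between panel and the fingers below 0.05 N and linear speed of panel below 0.02 m/s), for 0.2 s.
2. the guard is flipped up past the point where it stays (value of joint guard above 1.6 rad), for 0.3 s.
3. with the guard up, the start button is pressed down (value of joint start above 0.0045 m and value of joint guard above 1.6 rad), for 0.1 s.
At the end, for the whole second after the job is handed in: The panel leans back 0.38 to 0.64 rad towards the wall, within 0.2 rad of square, foot centre at stand x -24 to -6 mm (about -12 at the toe strip), y within 22 mm, z below 22 mm, released and still; guard open past 1.6 rad; button back up (under 1.5 mm) (all of step 1 and value of joint guard above 1.6 rad and value of joint start below 0.0015 m); the robot touches nothing.
It fails at once if the wax tin is moved by more than 20 mm (distance of wax_tin from where it was at the start of the episode above 0.02 m).
It fails at once if the screw box is moved by more than 20 mm (distance of screw_box from where it was at the start of the episode above 0.02 m).
It fails at once if the tape measure is moved by more than 20 mm (distance of tape_measure from where it was at the start of the episode above 0.02 m).
It fails at once if the mug is moved by more than 20 mm (distance of mug from where it was at the start of the episode above 0.02 m).
It also fails if it takes over 58 s, if anything falls off the work surface, if the arm or the gripper's body presses on something with over 40 N, if the wrist force passes 120 N, or if a joint passes its speed limit or range.

## Working session

There is one attempt and no reset: what is moved stays moved. The work goes in short steps, Python scripts to look and compute and a tool call to move; the robot and the scene stay as the last step left them, time stands still between calls to the robot, and variables do not carry over. Pictures are saved under pics/ and viewed, at most 10 in all, crops included, and the job is handed in when it is done.

Besides the shell and the picture viewer there is one more tool, called after "Call:" by a JSON object that holds its "method" and its "body". apply_moves: Moves the arm, as the interface text tells. Its arguments: {"type":"object","properties":{"rows":{"type":"array"},"force":{"type":"number"}},"required":["rows"]}

```bash
mkdir -p pics
cat > h.py <<'E'
import numpy as np, cv2
from workcell import env, imaging, ticket
from scipy.spatial.transform import Rotation as R
def cam(n):
    return imaging.read_camera(n)
def cloud(c):  # pinhole world points HxWx3
    z=c["z_map"];K=c["camera_matrix"];v,u=np.mgrid[:480,:640]
    P=np.stack([(u-K[0,2])/K[0,0]*z,(v-K[1,2])/K[1,1]*z,z],-1)
    T=np.linalg.inv(c["view"]);return P@T[:3,:3].T+T[:3,3]
def rot(s): q=s["orientation"];return R.from_quat([q[1],q[2],q[3],q[0]])
def rel(xyz,M=None):
    """shift/turn in tool axes to reach world pose (assumes measured=commanded)"""
    s=env.get_state();r=rot(s)
    d=r.inv().apply(np.array(xyz)-s["tcp_pos"])*1000
    t=(r.inv()*R.from_matrix(M)).as_rotvec() if M is not None else np.zeros(3)
    print("xyz",d.round(1),"turn",t.round(3));return d,t
E
python3 - <<'E'
from h import *
s=env.get_state();print(s)
a=cam("scene");b=cam("top")
for n,c in(("scene",a),("top",b)):
    cv2.imwrite(f"pics/{n}0.png",c["color"]);np.savez(f"pics/{n}0.npz",**c);print(c["camera_matrix"],c["view"])
E
```

```text
{'clock': 0.0, 'joint_pos': array([-1.37560397e+00,  3.14005533e-01,  4.49888960e-02,  1.30360330e+00,
       -1.57433718e-05,  1.43118366e+00]), 'qvel': array([-5.52817942e-05, -1.01709380e-03,  8.00365473e-04, -4.70231651e-05,
       -5.92767211e-04,  2.00792212e-03]), 'tau': array([-2.46530954e-04, -4.80621386e+01,  2.98537910e+01,  1.92185445e-02,
       -7.34088894e-05,  1.48130734e-06]), 'tcp_pos': array([ 0.18881636, -0.54257638,  0.23041001]), 'orientation': array([-9.11233611e-04,  9.86020480e-01,  1.66621672e-01, -3.32042830e-05]), 'wrist_force': array([ 0.4508144 , -0.38291936, -0.29368849]), 'ft_torque': array([0.06590198, 0.01381208, 0.02595194]), 'grip_force': 0.0, 'finger_gap': 0.08541560777424201}
[[478.15166398   0.         321.61724574]
 [  0.         478.15166398 244.27633535]
 [  0.           0.           1.        ]] [[ 0.67067476 -0.74175055 -0.0012201  -0.42853112]
 [-0.30543564 -0.27466856 -0.91173804  0.22983385]
 [ 0.67594707  0.61185235 -0.41077032  1.08093127]
 [ 0.          0.          0.          1.        ]]
[[520.37714286   0.         313.3548875 ]
 [  0.         520.37714286 236.49753747]
 [  0.           0.           1.        ]] [[ 0.00296739 -0.99989803  0.01396865 -0.07100863]
 [-0.99859295 -0.00370253 -0.05289993  0.56692943]
 [ 0.05294626 -0.01379202 -0.99850212  1.48250423]
 [ 0.          0.          0.          1.        ]]
```

View pics/top0.png

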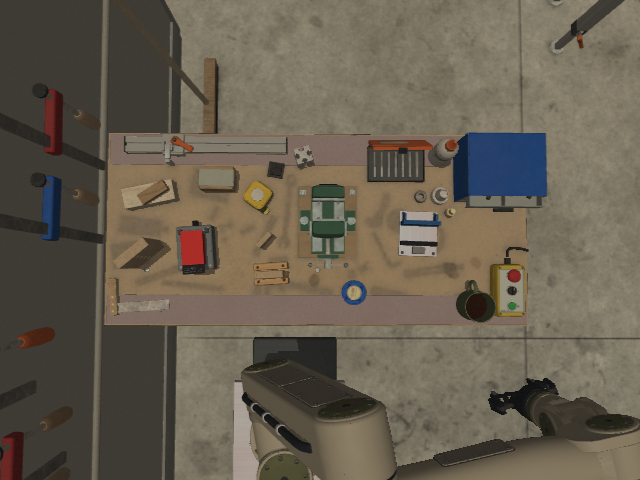

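View pics/scene0.png

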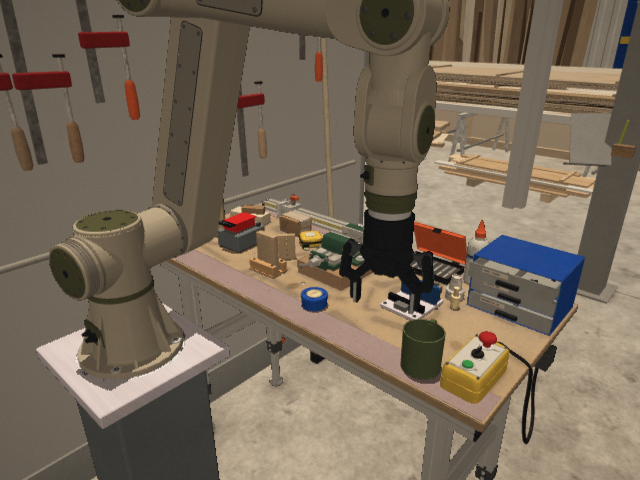

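The top view shows the stand at (418,235), the start box with its red guard at (196,248), and the rack at (271,273). Panel candidates are the rack at (271,273), the block at (266,240), (138,252) and (150,190). The scene view shows a panel upright in the rack at (275,250). I'll confirm it in an enlarged crop.

Run:
```python
from h import *
a=np.load("pics/scene0.npz");b=np.load("pics/top0.npz")
A=cv2.resize(a["color"][200:300,200:340],None,fx=5,fy=5,interpolation=2)[:, :400*2]
B=cv2.resize(b["color"][160:300,105:305],None,fx=4,fy=4,interpolation=2)
C=cv2.resize(a["color"][195:300,210:330],None,fx=4,fy=4,interpolation=2)
cv2.imwrite("pics/cropB.png",B)
A=cv2.resize(a["color"][200:290,200:330],None,fx=6,fy=6,interpolation=2);cv2.imwrite("pics/cropA.png",A)
Pa=cloud(a);Pb=cloud(b)
for n,P,pts in(("top",Pb,[(266,240),(271,266),(271,273),(271,281),(258,266),(258,281),(286,266),(286,281),(138,252),(150,190),(195,248),(418,235),(418,215),(418,250)]),("scene",Pa,[(268,245),(284,245),(268,236),(284,236),(291,246),(262,266)])):
    for u,v in pts: print(n,u,v,P[v,u].round(3))
```

```text
top 266 240 [0.554 0.062 0.076]
top 271 266 [0.482 0.051 0.035]
top 271 273 [0.464 0.045 0.115]
top 271 281 [0.44  0.051 0.033]
top 258 266 [0.482 0.087 0.038]
top 258 281 [0.44  0.088 0.03 ]
top 286 266 [0.482 0.009 0.031]
top 286 281 [0.44  0.008 0.031]
top 138 252 [0.518 0.389 0.149]
top 150 190 [0.693 0.388 0.061]
top 195 248 [0.531 0.254 0.091]
top 418 235 [ 0.573 -0.372  0.011]
top 418 215 [ 0.631 -0.373  0.01 ]
top 418 250 [ 0.529 -0.37   0.02 ]
scene 268 245 [0.449 0.035 0.089]
scene 284 245 [0.546 0.072 0.045]
scene 268 236 [0.449 0.033 0.117]
scene 284 236 [0.545 0.07  0.076]
scene 291 246 [0.562 0.058 0.041]
scene 262 266 [0.431 0.045 0.025]
```

View pics/cropB.png

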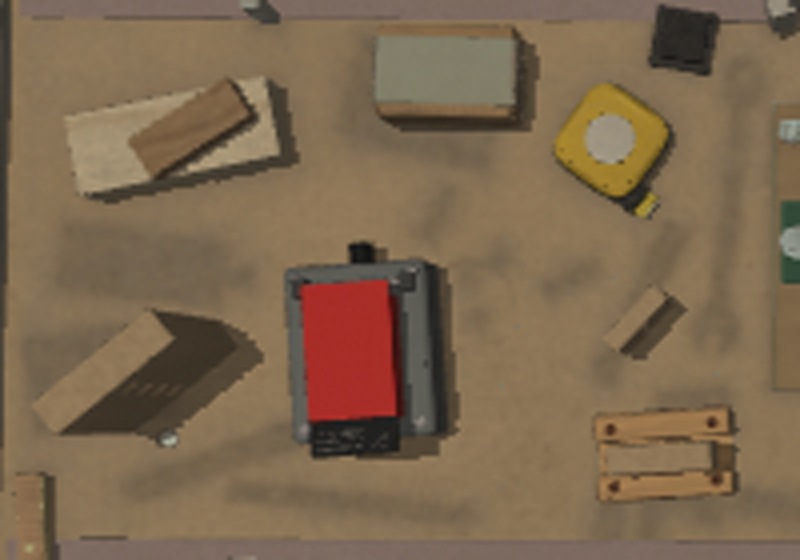

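View pics/cropA.png

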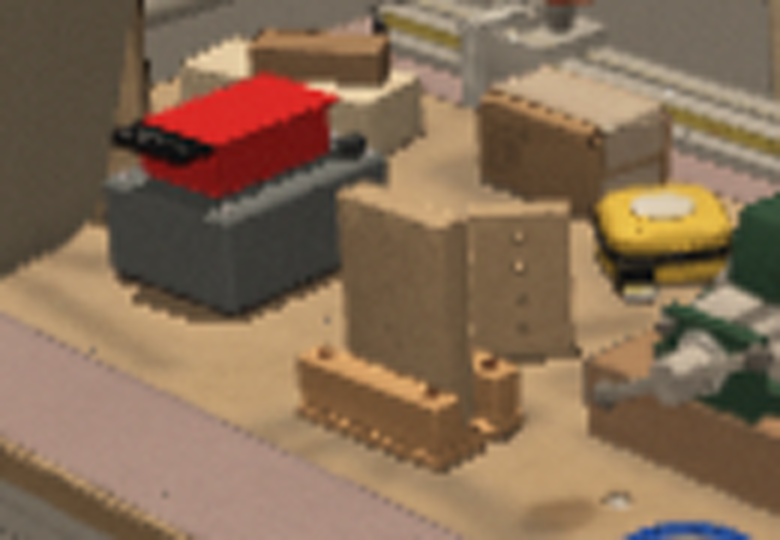

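The panel in the rack, at top (271,273) and scene (275,250), has its top at z≈0.115 and is about 70 mm wide, so it's the one meant. The lookalike at (266,240) is smaller, 76 mm high. Next I'll measure the panel, stand and box poses.

Run:
```python
from h import *
b=np.load("pics/top0.npz");P=cloud(b);C=b["color"];hsv=cv2.cvtColor(C,cv2.COLOR_BGR2HSV)
def rect(n,m,plane):
    # rays of mask pixels onto z=plane
    v,u=np.nonzero(m);K=b["camera_matrix"];T=np.linalg.inv(b["view"])
    d=np.stack([(u-K[0,2])/K[0,0],(v-K[1,2])/K[1,1],np.ones(len(u))],-1)@T[:3,:3].T
    p=T[:3,3]+d*((plane-T[2,3])/d[:,2])[:,None]
    r=cv2.minAreaRect((p[:,:2]*1000).astype(np.float32));print(n,len(u),"c",np.round(r[0],1),"size",np.round(r[1],1),"ang",round(r[2],1),"zmed",np.median(P[m][:,2]).round(4), "min/max",p.min(0).round(3)[:2],p.max(0).round(3)[:2])
def box(u0,v0,u1,v1):
    m=np.zeros((480,640),bool);m[v0:v1,u0:u1]=1;return m
z=P[...,2]
rect("panel",box(250,255,295,290)&(z>.09),.118)
rect("rack",box(250,255,295,290)&(z>.02)&(z<.06),.034)
H,S,V=cv2.split(hsv)
red=((H<8)|(H>172))&(S>150)&(V>90)
rect("guard",red&box(170,215,220,280),.092)
rect("box",box(170,215,222,285)&(z>.03)&~(red)&(z<.075),.058)
st=box(390,200,450,265)
rect("bluewall",st&(H>95)&(H<130)&(S>120),.06)
rect("blue z>.045",st&(z>.045),.06)
rect("base white",st&(V>150)&(S<60),.01)
rect("strip",st&(V<60)&(z>.018)&(z<.04),.028)
cv2.imwrite("pics/stand.png",cv2.resize(C[195:270,380:460],None,fx=8,fy=8,interpolation=0))
```

```text
panel 200 c [461.9  50.2] size [107.9  53.6] ang 57.8 zmed 0.1174 min/max [ 0.445 -0.003] [0.509 0.101]
rack 424 c [461.7  51.8] size [59.7 96. ] ang 3.7 zmed 0.0332 min/max [0.431 0.002] [0.494 0.099]
guard 745 c [532.6 262.5] size [92.5 59.4] ang 4.3 zmed 0.0912 min/max [0.487 0.231] [0.58  0.295]
box 754 c [540.1 260. ] size [134.5 104.9] ang 3.7 zmed 0.0566 min/max [0.47  0.205] [0.607 0.315]
bluewall 220 c [ 614.4 -367.8] size [107.   32.5] ang 88.4 zmed 0.0576 min/max [ 0.598 -0.421] [ 0.632 -0.314]
blue z>.045 206 c [ 575.5 -366.4] size [126.9 169.3] ang 1.3 zmed 0.0588 min/max [ 0.511 -0.45 ] [ 0.641 -0.283]
base white 1013 c [ 595.6 -384. ] size [130.2 164.3] ang 87.9 zmed 0.0095 min/max [ 0.512 -0.452] [ 0.675 -0.317]
strip 181 c [ 579.7 -369.3] size [103.4 102.5] ang 88.5 zmed 0.0277 min/max [ 0.529 -0.42 ] [ 0.632 -0.317]
```

View pics/stand.png

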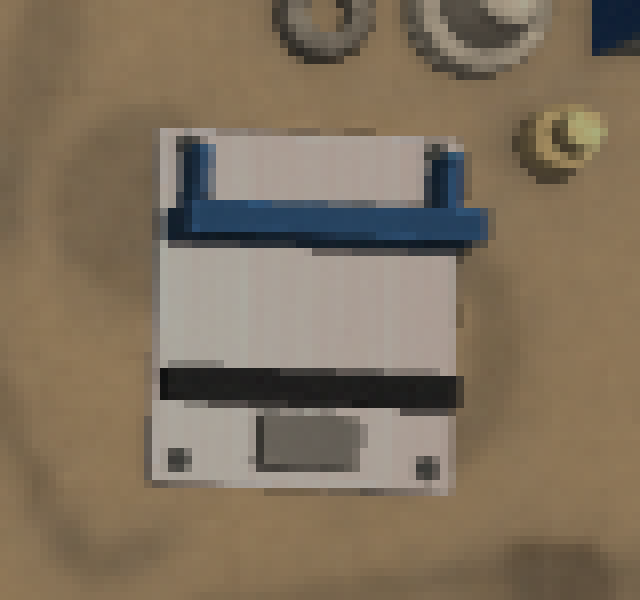

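The crop shows a black toe strip (stand px y 241–246), a blue wall (px y 220–225) and a white base spanning px (399–437, 211–256). The yaw is about -1.5°.

```bash
cat >> h.py <<'E'
def yawM(deg,tilt=0):
    a=np.radians(deg);x=np.array([-np.sin(a),np.cos(a),0]);y=np.array([np.cos(a),np.sin(a),0]);z=np.array([0,0,-1.])
    return (R.from_rotvec(x*np.radians(tilt))).as_matrix()@np.stack([x,y,z],1)
def ray(c,u,v,h):
    K=c["camera_matrix"];T=np.linalg.inv(c["view"]);d=T[:3,:3]@np.array([(u-K[0,2])/K[0,0],(v-K[1,2])/K[1,1],1]);return T[:3,3]+d*(h-T[2,3])/d[2]
E
python3 - <<'E'
from h import *
b=np.load("pics/top0.npz");P=cloud(b)
for p in [(400,211,.01),(436.9,212.2,.01),(398.8,255.6,.01),(436.5,256.6,.01),(419,241.2,.028),(419,221,.06)]: print(p,ray(b,*p).round(4))
m=np.zeros((480,640),np.uint8);m[255:290,250:295]=(P[255:290,250:295,2]>.108)
n,l,st,ce=cv2.connectedComponentsWithStats(m);print(st)
i=1+np.argmax(st[1:,4]);v,u=np.nonzero(l==i)
p=np.array([ray(b,x,y,.118) for x,y in zip(u,v)])[:,:2]*1000
print(cv2.minAreaRect(p.astype(np.float32)),p.mean(0),"pca",np.degrees(np.arctan2(*np.linalg.eigh(np.cov(p.T))[1][:,1])))
print("tilt check z",yawM(-1.5,30)[:,2]); rel([.462,.047,.20],yawM(3.7))
E
```

```text
(400, 211, 0.01) [ 0.6425 -0.3206  0.01  ]
(436.9, 212.2, 0.01) [ 0.6395 -0.4281  0.01  ]
(398.8, 255.6, 0.01) [ 0.5131 -0.3163  0.01  ]
(436.5, 256.6, 0.01) [ 0.5105 -0.4256  0.01  ]
(419, 241.2, 0.028) [ 0.5541 -0.3713  0.028 ]
(419, 221, 0.06) [ 0.6094 -0.3648  0.06  ]
[[     0      0    640    480 307002]
 [   260    256      1      1      1]
 [   266    260      1      1      1]
 [   265    263      1      1      1]
 [   250    266      1      1      1]
 [   256    270     27     10    191]
 [   287    277      1      1      1]
 [   281    280      1      1      1]
 [   289    280      1      1      1]]
((459.4222106933594, 49.90156555175781), (21.702665328979492, 69.61052703857422), 3.3376705646514893) [460.77429549  49.34267635] pca -3.4440590569258682
tilt check z [-0.49982866  0.01308847 -0.8660254 ]
xyz [ 451.7 -467.1   31.3] turn [-1.000e-03 -1.000e-03 -1.301e+00]
```

Call:
{"method": "apply_moves", "body": {"rows": [{"xyz": [452, -470, 10], "turn": [0, 0, -1.295], "grip": 0.7}, {"xyz": [452, -470, 10], "turn": [0, 0, -1.295], "grip": 0.7}, {"xyz": [452, -470, 10], "turn": [0, 0, -1.295], "grip": 0.7}, {"xyz": [452, -470, 10], "turn": [0, 0, -1.295], "grip": 0.7}, {"xyz": [452, -470, 10], "turn": [0, 0, -1.295], "grip": 0.7}, {"xyz": [452, -470, 10], "turn": [0, 0, -1.295], "grip": 0.7}, {"xyz": [452, -470, 10], "turn": [0, 0, -1.295], "grip": 0.7}, {"xyz": [452, -470, 10], "turn": [0, 0, -1.295], "grip": 0.7}, {"xyz": [452, -470, 10], "turn": [0, 0, -1.295], "grip": 0.7}, {"xyz": [452, -470, 10], "turn": [0, 0, -1.295], "grip": 0.7}, {"xyz": [452, -470, 10], "turn": [0, 0, -1.295], "grip": 0.7}, {"xyz": [452, -470, 10], "turn": [0, 0, -1.295], "grip": 0.7}], "force": 40}}

```text
clock: 1.1
tcp_pos: [0.3979, -0.0868, 0.2235]
orientation: [0.0, 0.685, 0.728, -0.0]
wrist_force: [0.9, 0.2, -0.1]
finger_gap: 0.0599
grip_force: 0.0
```

Run:
```python
from h import *
print(env.get_state()["joint_pos"].round(3));rel([.460,.049,.15],yawM(3.4))
```

```text
[-0.412 -0.009 -0.357  1.222 -0.     1.097]
xyz [131.8  70.2  73.5] turn [0.    0.    0.002]
```

Call:
{"method": "apply_moves", "body": {"rows": [{"xyz": [131, 69, 73], "turn": [0, 0, 0], "grip": 0.7}, {"xyz": [131, 69, 73], "turn": [0, 0, 0], "grip": 0.7}, {"xyz": [131, 69, 73], "turn": [0, 0, 0], "grip": 0.7}, {"xyz": [131, 69, 73], "turn": [0, 0, 0], "grip": 0.7}, {"xyz": [131, 69, 73], "turn": [0, 0, 0], "grip": 0.7}, {"xyz": [131, 69, 73], "turn": [0, 0, 0], "grip": 0.7}, {"xyz": [131, 69, 73], "turn": [0, 0, 0], "grip": 0.7}]}}

```text
clock: 1.68
tcp_pos: [0.4585, 0.046, 0.1504]
orientation: [-0.0, 0.686, 0.728, -0.001]
wrist_force: [0.9, -0.3, 0.1]
finger_gap: 0.0597
grip_force: 0.0
```

Run:
```python
from h import *
print(env.get_state()["tcp_pos"]);rel([.460,.049,.087],yawM(3.4))
w=cam("wrist");print(w["camera_matrix"]);cv2.imwrite("pics/w1.png",w["color"])
```

```text
[0.45851428 0.04596246 0.15040608]
xyz [ 3.   1.7 63.4] turn [-0.001  0.     0.001]
[[371.64829954   0.         310.30841624]
 [  0.         371.64829954 239.0791217 ]
 [  0.           0.           1.        ]]
```

View pics/w1.png

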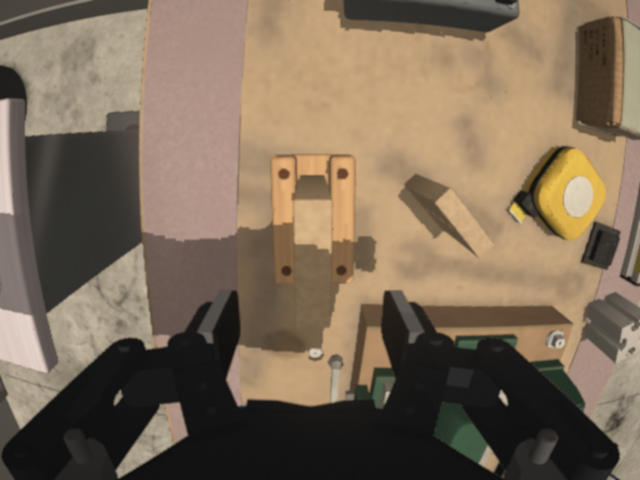

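The wrist view has the fingers straddling column 311 and the panel along column 312, so I can go down and grip.

Call:
{"method": "apply_moves", "body": {"rows": [{"xyz": [3, 2, 31], "turn": [0, 0, 0], "grip": 0.7}, {"xyz": [3, 2, 63], "turn": [0, 0, 0], "grip": 0.7}, {"xyz": [3, 2, 63], "turn": [0, 0, 0], "grip": 0.6}, {"xyz": [3, 2, 63], "turn": [0, 0, 0], "grip": 0}, {"xyz": [3, 2, 63], "turn": [0, 0, 0], "grip": 0}, {"xyz": [3, 2, 63], "turn": [0, 0, 0], "grip": 0}, {"xyz": [3, 2, 63], "turn": [0, 0, 0], "grip": 0}, {"xyz": [3, 2, 63], "turn": [0, 0, 0], "grip": 0}, {"xyz": [3, 2, 63], "turn": [0, 0, 0], "grip": 0}, {"xyz": [3, 2, 63], "turn": [0, 0, 0], "grip": 0}], "force": 40}}

```text
clock: 2.57
tcp_pos: [0.4623, 0.0484, 0.0897]
orientation: [0.002, 0.686, 0.728, 0.001]
wrist_force: [-1.9, -2.2, 7.4]
finger_gap: 0.0185
grip_force: 43.8
```

Run:
```python
from h import *
print(env.get_state());rel([.46,.049,.24],yawM(3.4))
```

```text
{'clock': 2.5667, 'joint_pos': array([-6.78518914e-02,  1.96467175e-01, -4.75362744e-01,  8.95360331e-01,
       -1.32095571e-03,  1.44429921e+00]), 'qvel': array([ 0.00158961, -0.0002873 ,  0.00146894,  0.00072598, -0.00059519,
        0.00062356]), 'tau': array([ 9.68824066e-01, -3.43365920e+01,  2.42487198e+01, -6.82354197e-01,
        6.89226743e-01, -6.35991266e-03]), 'tcp_pos': array([0.462262  , 0.04837347, 0.08966493]), 'orientation': array([1.81213434e-03, 6.86071167e-01, 7.27531900e-01, 6.35092283e-04]), 'wrist_force': array([-1.93269865, -2.18618746,  7.42315694]), 'ft_torque': array([-0.46661864,  0.38137878, -0.03059581]), 'grip_force': 43.76820623874664, 'finger_gap': 0.01847324523104246}
xyz [   0.5   -1.7 -150.3] turn [ 0.003  0.002 -0.001]
```

Call:
{"method": "apply_moves", "body": {"rows": [{"xyz": [0, 0, -30], "turn": [0, 0, 0], "grip": 0}, {"xyz": [0, 0, -70], "turn": [0, 0, 0], "grip": 0}, {"xyz": [0, 0, -110], "turn": [0, 0, 0], "grip": 0}, {"xyz": [0, 0, -150], "turn": [0, 0, 0], "grip": 0}, {"xyz": [0, 0, -150], "turn": [0, 0, 0], "grip": 0}, {"xyz": [0, 0, -150], "turn": [0, 0, 0], "grip": 0}]}}

```text
clock: 3.07
tcp_pos: [0.4629, 0.049, 0.2409]
orientation: [0.003, 0.686, 0.728, 0.002]
wrist_force: [-0.2, -0.6, -1.7]
finger_gap: 0.0188
grip_force: 42.4
```

Run:
```python
from h import *
b=np.load("pics/top0.npz");P=cloud(b)
q=P[170:290,292:395].reshape(-1,3);q=q[q[:,2]<.3];print("vise max",q[np.argsort(-q[:,2])[:5]].round(3))
q=P[130:300,440:455].reshape(-1,3);q=q[q[:,2]<.3];print("right max",q[np.argsort(-q[:,2])[:3]].round(3))
s=env.get_state();print(s["wrist_force"],s["finger_gap"],s["tcp_pos"])
rel([.598,-.374,.22],yawM(-1.5,22)); rel([.598,-.374,.24],yawM(-1.5,0))
```

```text
vise max [[ 0.587 -0.128  0.124]
 [ 0.689 -0.069  0.121]
 [ 0.603 -0.118  0.12 ]
 [ 0.571 -0.142  0.12 ]
 [ 0.695 -0.104  0.12 ]]
right max [[ 0.806 -0.429  0.188]
 [ 0.809 -0.43   0.186]
 [ 0.804 -0.43   0.185]]
[-0.2432256  -0.55908414 -1.65281485] 0.01876542095937286 [0.4628927  0.04898842 0.24094911]
xyz [-430.2  109.7   22.1] turn [0.391 0.017 0.084]
xyz [-430.2  109.9    2.1] turn [0.007 0.001 0.085]
```

Call:
{"method": "apply_moves", "body": {"rows": [{"xyz": [-430, 110, 12], "turn": [0.385, 0.016, 0.084], "grip": 0}, {"xyz": [-430, 110, 12], "turn": [0.385, 0.016, 0.084], "grip": 0}, {"xyz": [-430, 110, 12], "turn": [0.385, 0.016, 0.084], "grip": 0}, {"xyz": [-430, 110, 12], "turn": [0.385, 0.016, 0.084], "grip": 0}, {"xyz": [-430, 110, 12], "turn": [0.385, 0.016, 0.084], "grip": 0}, {"xyz": [-430, 110, 12], "turn": [0.385, 0.016, 0.084], "grip": 0}, {"xyz": [-430, 110, 12], "turn": [0.385, 0.016, 0.084], "grip": 0}, {"xyz": [-430, 110, 12], "turn": [0.385, 0.016, 0.084], "grip": 0}, {"xyz": [-430, 110, 12], "turn": [0.385, 0.016, 0.084], "grip": 0}, {"xyz": [-430, 110, 12], "turn": [0.385, 0.016, 0.084], "grip": 0}, {"xyz": [-430, 110, 12], "turn": [0.385, 0.016, 0.084], "grip": 0}, {"xyz": [-430, 110, 12], "turn": [0.385, 0.016, 0.084], "grip": 0}]}}

```text
clock: 4.07
tcp_pos: [0.5885, -0.3751, 0.2143]
orientation: [-0.142, 0.703, 0.683, -0.135]
wrist_force: [2.1, -1.1, -1.7]
finger_gap: 0.0186
grip_force: 42.3
```

Run:
```python
from h import *
s=env.get_state();print(s["joint_pos"].round(3),s["wrist_force"],s["finger_gap"],s["tcp_pos"],s["qvel"].round(2),rot(s).as_matrix().round(3))
rel([.598,-.374,.14],yawM(-1.5,22))
```

```text
[-0.595  1.06   1.265  2.114 -0.204  1.04 ] [ 2.07934222 -1.13304914 -1.72176151] 0.018600980902807318 [ 0.5885072  -0.37514946  0.21432101] [-0.02  0.12  0.    0.14  0.02 -0.03] [[ 0.03   0.923 -0.383]
 [ 1.    -0.026  0.015]
 [ 0.004 -0.384 -0.924]]
xyz [ 1.2 37.2 65. ] turn [-0.01  -0.005 -0.002]
```

Run:
```python
from h import *
rel([.590,-.374,.15],yawM(-1.5,17))
```

```text
xyz [ 1.  26.  58.8] turn [-0.097 -0.005 -0.002]
```

Call:
{"method": "apply_moves", "body": {"rows": [{"xyz": [1, 13, 25], "turn": [-0.095, -0.005, -0.002], "grip": 0}, {"xyz": [1, 26, 58], "turn": [-0.095, -0.005, -0.002], "grip": 0}, {"xyz": [1, 26, 58], "turn": [-0.095, -0.005, -0.002], "grip": 0}, {"xyz": [1, 26, 58], "turn": [-0.095, -0.005, -0.002], "grip": 0}, {"xyz": [1, 26, 58], "turn": [-0.095, -0.005, -0.002], "grip": 0}]}}

```text
clock: 4.48
tcp_pos: [0.5905, -0.3684, 0.156]
orientation: [-0.105, 0.707, 0.692, -0.103]
wrist_force: [0.5, 0.3, 0.5]
finger_gap: 0.018
grip_force: 42.3
```

Run:
```python
from h import *
s=env.get_state();print(s["joint_pos"].round(3),s["wrist_force"],s["finger_gap"],s["tcp_pos"],s["qvel"].round(2),rot(s).as_matrix().round(3))
rel([.590,-.374,.098],yawM(-1.5,17))
c=cam("scene");w=cam("wrist")
A=c["color"][215:335,330:490];A=cv2.resize(A,None,fx=2.5,fy=2.5,interpolation=2)
B=cv2.resize(w["color"],(400,300));A=A[:300,:400];cv2.imwrite("pics/s2.png",np.hstack([A,B]))
t=cam("top");m=np.s_[205:265,390:450];cv2.imwrite("pics/t2.png",cv2.resize(t["color"][m],None,fx=8,fy=8))
```

```text
[-0.603  0.851  0.727  1.696 -0.161  1.009] [0.51005003 0.28546988 0.49134116] 0.017992057063927893 [ 0.59048876 -0.36839079  0.15597239] [ 0.01 -0.02  0.26  0.05 -0.01 -0.  ] [[ 0.022  0.956 -0.292]
 [ 1.    -0.021  0.006]
 [-0.    -0.292 -0.956]]
xyz [-5.6 16.6 55.6] turn [0.    0.002 0.004]
```

View pics/s2.png

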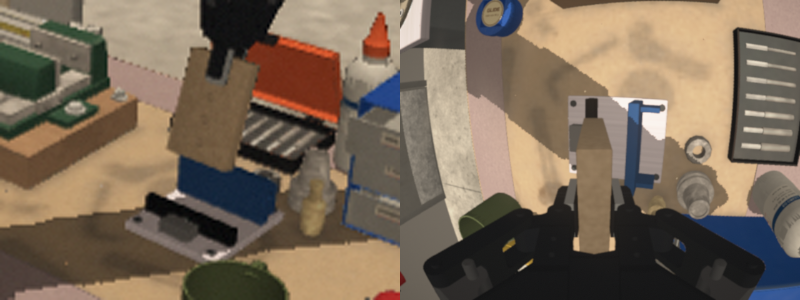

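The scene crop shows the panel hanging above the stand between toe strip and wall, tipped back as planned. I'll lower it.

Call:
{"method": "apply_moves", "body": {"rows": [{"xyz": [-5, 8, 25], "turn": [0, 0.002, 0.003], "grip": 0}, {"xyz": [-5, 14, 46], "turn": [0, 0.002, 0.003], "grip": 0}, {"xyz": [-5, 14, 46], "turn": [0, 0.002, 0.003], "grip": 0}, {"xyz": [-5, 14, 46], "turn": [0, 0.002, 0.003], "grip": 0}]}}

```text
clock: 4.97
tcp_pos: [0.596, -0.3771, 0.1132]
orientation: [-0.099, 0.709, 0.691, -0.101]
wrist_force: [0.1, -0.2, -1.4]
finger_gap: 0.018
grip_force: 42.2
```

Run:
```python
from h import *
s=env.get_state();print(s["wrist_force"],s["qvel"].round(2))
rel([.590,-.374,.094],yawM(-1.5,17))
a=cam("scene");np.savez("pics/s3.npz",**a);cv2.imwrite("pics/s3.png",cv2.resize(a["color"][220:340,330:490],None,fx=5,fy=5,interpolation=2))
```

```text
[ 0.10525543 -0.21297263 -1.43943048] [ 0.   -0.03  0.02  0.01 -0.   -0.  ]
xyz [ 3.1 -0.5 20.1] turn [ 0.013  0.008 -0.001]
```

View pics/s3.png

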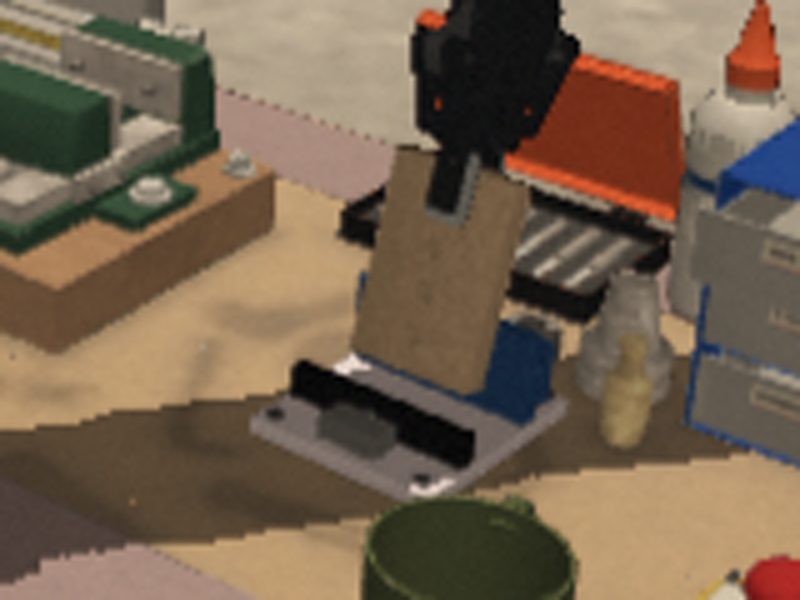

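Run:
```python
from h import *
P=cloud(np.load("pics/s3.npz"))
o=np.array([.5764,-.3727]);a=np.radians(-1.5);Q=np.array([[np.cos(a),np.sin(a)],[-np.sin(a),np.cos(a)]])
pts=[]
for u,v in [(404,288),(408,291),(415,293),(422,296),(410,252),(430,262),(406,270),(430,270),(400,298),(415,304)]:
    p=P[v,u];print(u,v,((p[:2]-o)@Q.T).round(4),p[2].round(4))
```

```text
404 288 [-0.0093  0.0218] 0.044
408 291 [-0.0149  0.0056] 0.0438
415 293 [-0.0099 -0.0122] 0.0429
422 296 [-0.0097 -0.0328] 0.0424
410 252 [0.0152 0.0281] 0.1361
430 262 [ 0.0131 -0.0325] 0.1292
406 270 [0.0048 0.029 ] 0.0883
430 270 [ 0.0096 -0.0368] 0.1099
400 298 [-0.0333  0.016 ] 0.0269
415 304 [-0.0311 -0.0278] 0.0265
```

Call:
{"method": "apply_moves", "body": {"rows": [{"xyz": [3, -1, 10], "turn": [0.01, 0.008, 0], "grip": 0}, {"xyz": [3, -1, 18], "turn": [0.01, 0.008, 0], "grip": 0}, {"xyz": [3, -1, 18], "turn": [0.01, 0.008, 0], "grip": 0}, {"xyz": [3, -1, 18], "turn": [0.01, 0.008, 0], "grip": 0}]}}

```text
clock: 5.35
tcp_pos: [0.588, -0.3728, 0.0943]
orientation: [-0.107, 0.709, 0.69, -0.102]
wrist_force: [-0.6, 0.5, -1.2]
finger_gap: 0.0181
grip_force: 42.2
```

Run:
```python
from h import *
s=env.get_state();print(s["wrist_force"],s["qvel"].round(2),s["joint_pos"].round(2))
rel([.590,-.374,.093],yawM(-1.5,17))
a=cam("scene");np.savez("pics/s4.npz",**a)
P=cloud(a);o=np.array([.5764,-.3727]);t=np.radians(-1.5);Q=np.array([[np.cos(t),np.sin(t)],[-np.sin(t),np.cos(t)]])
for u,v in [(404,288),(408,291),(415,293),(420,300),(410,262),(425,265),(406,275),(430,275)]:
    p=P[v,u];print(u,v,((p[:2]-o)@Q.T).round(4),p[2].round(4))
```

```text
[-0.5678998   0.50385624 -1.22653106] [-0.   -0.01  0.01  0.01 -0.   -0.  ] [-0.61  0.86  0.6   1.56 -0.16  1.01]
xyz [-1.2  2.3  0.7] turn [-0.    -0.003 -0.   ]
404 288 [-0.0108  0.0208] 0.045
408 291 [-0.0183  0.0035] 0.0461
415 293 [-0.0155 -0.0155] 0.0466
420 300 [-0.0175 -0.0328] 0.0343
410 262 [0.0045 0.019 ] 0.1147
425 265 [ 0.0097 -0.0215] 0.1184
406 275 [-0.0047  0.0218] 0.08
430 275 [0.1504 0.0408] 0.0134
```

Call:
{"method": "apply_moves", "body": {"rows": [{"xyz": [-1, 2, 2], "turn": [0, 0, 0], "grip": 0}, {"xyz": [-1, 3, 4], "turn": [0, 0, 0], "grip": 0}, {"xyz": [-1, 3, 4], "turn": [0, 0, 0], "grip": 0}]}}

```text
clock: 5.65
tcp_pos: [0.5904, -0.3744, 0.0908]
orientation: [-0.106, 0.709, 0.69, -0.102]
wrist_force: [0.2, -0.3, 1.1]
finger_gap: 0.0186
grip_force: 42.7
```

Call:
{"method": "apply_moves", "body": {"rows": [{"xyz": [0, 0, 0], "turn": [0, 0, 0], "grip": 1}, {"xyz": [0, 0, 0], "turn": [0, 0, 0], "grip": 1}, {"xyz": [0, 2, 0], "turn": [0, 0, 0], "grip": 1}, {"xyz": [0, 5, 0], "turn": [0, 0, 0], "grip": 1}, {"xyz": [0, 8, 0], "turn": [0, 0, 0], "grip": 1}, {"xyz": [0, 12, 0], "turn": [0, 0, 0], "grip": 1}, {"xyz": [0, 12, 0], "turn": [0, 0, 0], "grip": 1}]}}

```text
clock: 6.23
tcp_pos: [0.6022, -0.3741, 0.0857]
orientation: [-0.106, 0.709, 0.69, -0.102]
wrist_force: [0.3, 0.7, 0.0]
finger_gap: 0.0853
grip_force: 0.0
```

Run:
```python
from h import *
s=env.get_state();print(s["wrist_force"],s["joint_pos"].round(2))
a=cam("scene");np.savez("pics/s5.npz",**a);w=cam("wrist")
cv2.imwrite("pics/s5.png",np.hstack([cv2.resize(a["color"][220:340,340:480],(400,343),interpolation=2),cv2.resize(w["color"],(400,343))]))
```

```text
[0.34725561 0.71013877 0.04576634] [-0.6   0.9   0.65  1.58 -0.16  1.02]
```

View pics/s5.png

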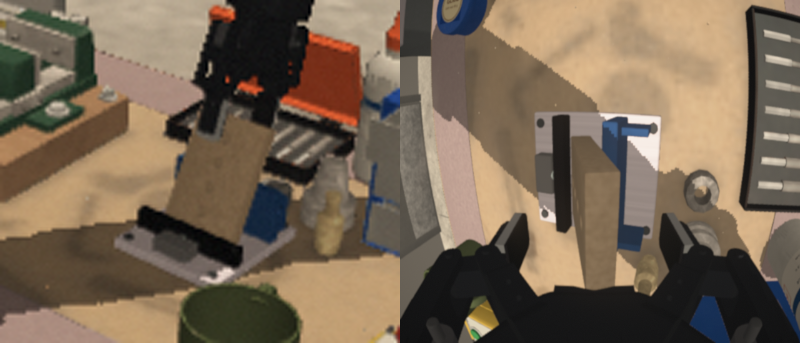

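The panel leans on the wall with its foot behind the strip, and the fingers are clear. I'll retract.

Call:
{"method": "apply_moves", "body": {"rows": [{"xyz": [0, 2, -15], "turn": [0, 0, 0], "grip": 1}, {"xyz": [0, 4, -40], "turn": [0, 0, 0], "grip": 1}, {"xyz": [0, 2, -80], "turn": [0, 0, 0], "grip": 1}, {"xyz": [0, -20, -115], "turn": [-0.12, 0, 0], "grip": 1}, {"xyz": [0, -60, -150], "turn": [-0.24, 0, 0], "grip": 1}, {"xyz": [0, -60, -150], "turn": [-0.29, 0, 0], "grip": 1}, {"xyz": [0, -60, -150], "turn": [-0.29, 0, 0], "grip": 0.3}]}}

```text
clock: 6.92
tcp_pos: [0.5838, -0.3744, 0.2527]
orientation: [-0.0, 0.718, 0.696, -0.001]
wrist_force: [-0.7, 0.0, 1.7]
finger_gap: 0.0756
grip_force: 0.0
```

Run:
```python
from h import *
s=env.get_state();print(s["wrist_force"],s["joint_pos"].round(2))
b=cam("top");P=cloud(b);np.savez("pics/t6.npz",**b)
a=cam("scene");Pa=cloud(a);np.savez("pics/s6.npz",**a)
o=np.array([.5764,-.3727]);t=np.radians(-1.5);Q=np.array([[np.cos(t),np.sin(t)],[-np.sin(t),np.cos(t)]])
for n,X,C in(("top",P,b["color"]),("scene",Pa,a["color"])):
    L=np.concatenate([(X[...,:2]-o)@Q.T,X[...,2:]],-1).reshape(-1,3)
    hsv=cv2.cvtColor(C,cv2.COLOR_BGR2HSV).reshape(-1,3)
    m=(abs(L[:,0])<.07)&(abs(L[:,1])<.05)&(L[:,2]>.035)&(L[:,2]<.14)&(hsv[:,0]<25)&(hsv[:,1]>40)
    p=L[m];print(n,m.sum(),p.min(0).round(3),p.max(0).round(3))
    if n=="scene":
        # front face plane fit, robust median
        A=np.c_[p[:,1:],np.ones(len(p))];w=np.ones(len(p))
        for _ in range(10):
            k=np.linalg.lstsq(A*w[:,None],p[:,0]*w,rcond=None)[0];w=1/(1+abs(p[:,0]-A@k)/.002)
        print("x=",k.round(4),"lean",np.arctan(k[1]).round(3),"yaw err",k[0].round(3),"front x at z=.02",(k[1]*.02+k[2]).round(4))
# start box
print("home move");
```

```text
[-7.02498994e-01  9.97724926e-06  1.71912125e+00] [-0.69  0.56  0.48  1.49 -0.    0.92]
top 595 [-0.011 -0.034  0.036] [0.048 0.037 0.122]
scene 986 [-0.015 -0.036  0.035] [0.044 0.038 0.117]
x= [-0.0088  0.4869 -0.0269] lean 0.453 yaw err -0.009 front x at z=.02 -0.0172
home move
```

The panel measures a lean of 0.45 rad, square, foot about -10 mm and centred. Next is the guard.

```bash
cat >> h.py <<'E'
HW=np.array([.580,.266,.064]);BY=np.radians(4)
E_=np.array([np.cos(BY),np.sin(BY),0])
def gM(al=45):
    a=np.radians(al);z=E_*np.cos(a)+np.array([0,0,-np.sin(a)]);y=np.array([-np.sin(BY),np.cos(BY),0]);return np.stack([np.cross(y,z),y,z],1)
def hp(dx,dz,dy=0): return HW+E_*dx/1000+np.array([-np.sin(BY),np.cos(BY),0])*dy/1000+np.array([0,0,dz/1000])
def tip(th):
    e=np.array([-118*np.cos(th)+22*np.sin(th),118*np.sin(th)+22*np.cos(th)])
    t=max(th,np.pi/4);c=e+14*np.array([np.cos(t),-np.sin(t)]);return c-7.8
E
python3 - <<'E'
from h import *
print(env.get_state()["tcp_pos"]);print(hp(-145,90))
rel([.42,.15,.25],gM(90));rel(hp(-150,100),gM(45))
E
```

```text
[ 0.5863843  -0.37440162  0.25030603]
[0.43535321 0.25588531 0.154     ]
xyz [ 519.4 -181.5    1. ] turn [-0.003 -0.003 -1.669]
xyz [ 625.2 -173.8   86.9] turn [-0.655 -0.594 -1.573]
```

Call:
{"method": "apply_moves", "body": {"rows": [{"xyz": [519, -181, 1], "turn": [0, 0, -1.667], "grip": 0}, {"xyz": [519, -181, 1], "turn": [0, 0, -1.667], "grip": 0}, {"xyz": [519, -181, 1], "turn": [0, 0, -1.667], "grip": 0}, {"xyz": [519, -181, 1], "turn": [0, 0, -1.667], "grip": 0}, {"xyz": [519, -181, 1], "turn": [0, 0, -1.667], "grip": 0}, {"xyz": [519, -181, 1], "turn": [0, 0, -1.667], "grip": 0}, {"xyz": [519, -181, 1], "turn": [0, 0, -1.667], "grip": 0}, {"xyz": [519, -181, 1], "turn": [0, 0, -1.667], "grip": 0}, {"xyz": [519, -181, 1], "turn": [0, 0, -1.667], "grip": 0}, {"xyz": [519, -181, 1], "turn": [0, 0, -1.667], "grip": 0}, {"xyz": [519, -181, 1], "turn": [0, 0, -1.667], "grip": 0}, {"xyz": [519, -181, 1], "turn": [0, 0, -1.667], "grip": 0}]}}

```text
clock: 8.02
tcp_pos: [0.4357, 0.1042, 0.2481]
orientation: [-0.004, 0.046, 0.999, 0.001]
wrist_force: [0.8, 0.9, 0.5]
finger_gap: 0.0004
grip_force: 0.0
```

Call:
{"method": "apply_moves", "body": {"rows": [{"xyz": [0, 0, 0], "turn": [0, 0, 0], "grip": 0}, {"xyz": [0, 0, 0], "turn": [0, 0, 0], "grip": 0}]}}

```text
clock: 8.18
tcp_pos: [0.4358, 0.1047, 0.2482]
orientation: [-0.003, 0.046, 0.999, 0.001]
wrist_force: [0.8, -0.0, 0.4]
finger_gap: -0.0001
grip_force: 0.0
```

Run:
```python
from h import *
s=env.get_state();print(s["tcp_pos"],s["joint_pos"].round(2));rel(hp(-150,100),gM(45));rel([.42,.15,.25],gM(90))
```

```text
[0.4358079  0.10467002 0.24821859] [ 0.06  0.07 -0.22  1.29  0.    0.15]
xyz [ 18.7 149.7  84.5] turn [-0.062 -0.791 -0.154]
xyz [19.9 43.7 -1.6] turn [ 0.001 -0.007 -0.162]
```

Call:
{"method": "apply_moves", "body": {"rows": [{"xyz": [5, 40, 10], "turn": [-0.01, -0.12, -0.02], "grip": 0}, {"xyz": [10, 80, 30], "turn": [-0.02, -0.24, -0.05], "grip": 0}, {"xyz": [19, 115, 50], "turn": [-0.03, -0.36, -0.07], "grip": 0}, {"xyz": [19, 150, 70], "turn": [-0.04, -0.48, -0.09], "grip": 0}, {"xyz": [19, 150, 84], "turn": [-0.05, -0.6, -0.12], "grip": 0}, {"xyz": [19, 150, 84], "turn": [-0.056, -0.71, -0.14], "grip": 0}, {"xyz": [19, 150, 84], "turn": [-0.062, -0.791, -0.154], "grip": 0}, {"xyz": [19, 150, 84], "turn": [-0.062, -0.791, -0.154], "grip": 0}, {"xyz": [19, 150, 84], "turn": [-0.062, -0.791, -0.154], "grip": 0}]}}

```text
clock: 8.93
tcp_pos: [0.4301, 0.2524, 0.1625]
orientation: [0.38, -0.029, 0.924, 0.011]
wrist_force: [0.6, -1.2, -0.9]
finger_gap: -0.0
grip_force: 0.0
```

Run:
```python
from h import *
s=env.get_state();print(s["tcp_pos"],hp(-150,100),s["joint_pos"].round(2),rot(s).as_matrix().round(2));t=tip(0);print(t)
rel(hp(-150,100),gM(45));rel(hp(-150,t[1]),gM(45));rel(hp(*t),gM(45))
b=cam("top");c=cam("scene");w=cam("wrist")
cv2.imwrite("pics/g.png",np.hstack([cv2.resize(w["color"],(400,300)),cv2.resize(c["color"][180:270,190:310],(400,300),interpolation=2)]))
```

```text
[0.43014239 0.25236817 0.16252457] [0.43036539 0.25553653 0.164     ] [ 0.58 -0.19 -1.01  0.04 -0.36  0.38] [[-0.71 -0.06  0.7 ]
 [-0.05  1.    0.04]
 [-0.7  -0.   -0.71]]
[-115.90050506    4.30050506]
xyz [-1.3  3.1 -0.8] turn [-0.006 -0.005 -0.004]
xyz [66.   3.3 67.2] turn [-0.006 -0.005 -0.004]
xyz [41.8  3.5 91.2] turn [-0.006 -0.005 -0.004]
```

```bash
cat >> h.py <<'E'
AL=58
def tip(th,al=AL):
    a=np.radians(al);e=np.array([-118*np.cos(th)+22*np.sin(th),118*np.sin(th)+22*np.cos(th)])
    t=max(th,a);return e+14*np.array([np.cos(t),-np.sin(t)])-11*np.array([np.sin(a),np.cos(a)])
E
python3 - <<'E'
from h import *
t=tip(0);print(t);rel(hp(-136,60),gM(AL));rel(hp(-136,t[1]),gM(AL))
E
```

```text
[-119.90965936    4.29821475]
xyz [23.2  1.8 37.6] turn [-0.004  0.229 -0.008]
xyz [62.7  1.7 76.9] turn [-0.004  0.229 -0.008]
```

View pics/g.png

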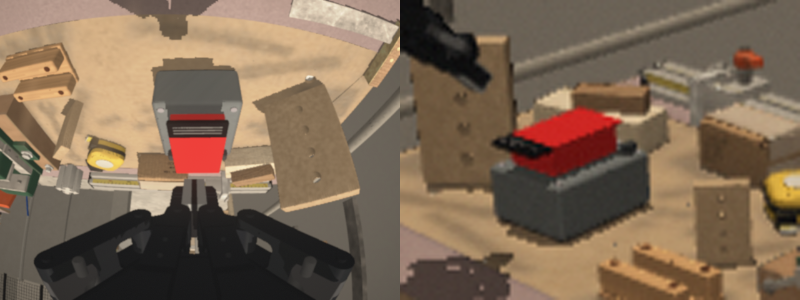

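Fingertips at (195,185) line up with the black lip at (197,128), so they're centred on the guard.

Call:
{"method": "apply_moves", "body": {"rows": [{"xyz": [5, 2, 10], "turn": [0, 0.11, 0], "grip": 0}, {"xyz": [23, 2, 38], "turn": [0, 0.225, -0.008], "grip": 0}, {"xyz": [43, 2, 57], "turn": [0, 0.225, -0.008], "grip": 0}, {"xyz": [63, 2, 77], "turn": [0, 0.225, -0.008], "grip": 0}, {"xyz": [63, 2, 77], "turn": [0, 0.225, -0.008], "grip": 0}, {"xyz": [63, 2, 77], "turn": [0, 0.225, -0.008], "grip": 0}]}}

```text
clock: 9.58
tcp_pos: [0.442, 0.2553, 0.0649]
orientation: [0.275, -0.033, 0.961, 0.006]
wrist_force: [-0.6, 0.4, -0.4]
finger_gap: -0.0001
grip_force: 0.0
```

Run:
```python
from h import *
s=env.get_state();print(s["tcp_pos"],hp(-136,4.3),s["joint_pos"].round(2),s["wrist_force"])
for th in (0,0,.2,.4,.6,.8,1.0,1.2,1.4,1.6,1.75):
    t=tip(th);rel(hp(t[0]+3,t[1]),gM(AL))
```

```text
[0.44195031 0.2553075  0.06491384] [0.44433129 0.25651312 0.0683    ] [ 0.5   0.05 -0.93  0.08 -0.23  0.37] [-0.57257372  0.37322491 -0.42661881]
xyz [-20.1   1.1   8.5] turn [-0.006 -0.001  0.001]
xyz [-20.1   1.1   8.5] turn [-0.006 -0.001  0.001]
xyz [-38.    0.9  -7.4] turn [-0.006 -0.001  0.001]
xyz [-58.7   0.8 -19.5] turn [-0.006 -0.001  0.001]
xyz [-81.3   0.7 -27.2] turn [-0.006 -0.001  0.001]
xyz [-105.1    0.7  -30.3] turn [-0.006 -0.001  0.001]
xyz [-129.     0.7  -28.6] turn [-0.006 -0.001  0.001]
xyz [-149.5    0.7  -22.4] turn [-0.006 -0.001  0.001]
xyz [-168.2    0.7  -12.3] turn [-0.006 -0.001  0.001]
xyz [-184.5    0.8    1.3] turn [-0.006 -0.001  0.001]
xyz [-194.7    0.8   13.5] turn [-0.006 -0.001  0.001]
```

Call:
{"method": "apply_moves", "body": {"rows": [{"xyz": [-14, 1, 11], "turn": [0, 0, 0], "grip": 0}, {"xyz": [-20, 1, 8], "turn": [0, 0, 0], "grip": 0}, {"xyz": [-29, 1, 0], "turn": [0, 0, 0], "grip": 0}, {"xyz": [-38, 1, -7], "turn": [0, 0, 0], "grip": 0}, {"xyz": [-48, 1, -13], "turn": [0, 0, 0], "grip": 0}, {"xyz": [-59, 1, -19], "turn": [0, 0, 0], "grip": 0}]}}

```text
clock: 10.08
tcp_pos: [0.4821, 0.2606, 0.1168]
orientation: [0.278, -0.034, 0.96, 0.008]
wrist_force: [1.4, 0.1, -0.3]
finger_gap: 0.0
grip_force: 0.2
```

Run:
```python
from h import *
s=env.get_state();print(s["tcp_pos"],s["joint_pos"].round(2),s["wrist_force"])
c=cam("scene");P=cloud(c);h=cv2.cvtColor(c["color"],cv2.COLOR_BGR2HSV)
m=((h[...,0]<8)|(h[...,0]>172))&(h[...,1]>150)&(h[...,2]>60);m[:180]=0;m[290:]=0;m[:,:190]=0;m[:,300:]=0
p=P[m];print(m.sum(),p.min(0).round(3),p.max(0).round(3))
for th in (.4,.6,.8,1.0,1.2,1.4,1.6,1.75):
    t=tip(th);rel(hp(t[0]+3,t[1]),gM(AL))
```

```text
[0.48205494 0.26061141 0.11680007] [ 0.46  0.01 -0.8   0.23 -0.21  0.34] [ 1.36992827  0.12113301 -0.34640069]
276 [0.486 0.227 0.037] [0.819 0.409 0.135]
xyz [ 7.4 -2.3  4.2] turn [-0.002  0.012  0.   ]
xyz [-15.3  -2.3  -3.2] turn [-0.002  0.012  0.   ]
xyz [-39.1  -2.3  -6. ] turn [-0.002  0.012  0.   ]
xyz [-63.   -2.3  -4. ] turn [-0.002  0.012  0.   ]
xyz [-83.4  -2.3   2.4] turn [-0.002  0.012  0.   ]
xyz [-102.    -2.3   12.7] turn [-0.002  0.012  0.   ]
xyz [-118.1   -2.3   26.5] turn [-0.002  0.012  0.   ]
xyz [-128.2   -2.3   38.9] turn [-0.002  0.012  0.   ]
```

The guard is up about 0.45 rad. I'll follow the arc.

Call:
{"method": "apply_moves", "body": {"rows": [{"xyz": [-15, -1, -2], "turn": [0, 0, 0], "grip": 0}, {"xyz": [-28, -1, -4], "turn": [0, 0, 0], "grip": 0}, {"xyz": [-40, -1, -5], "turn": [0, 0, 0], "grip": 0}, {"xyz": [-52, -1, -4], "turn": [0, 0, 0], "grip": 0}, {"xyz": [-63, -1, -2], "turn": [0, 0, 0], "grip": 0}, {"xyz": [-74, -1, 1], "turn": [0, 0, 0], "grip": 0}, {"xyz": [-84, -1, 5], "turn": [0, 0, 0], "grip": 0}, {"xyz": [-94, -1, 10], "turn": [0, 0, 0], "grip": 0}, {"xyz": [-103, -1, 16], "turn": [0, 0, 0], "grip": 0}, {"xyz": [-111, -1, 22], "turn": [0, 0, 0], "grip": 0}, {"xyz": [-118, -1, 28], "turn": [0, 0, 0], "grip": 0}, {"xyz": [-128, -1, 39], "turn": [0, 0, 0], "grip": 0}]}}

```text
clock: 11.13
tcp_pos: [0.6168, 0.2696, 0.1569]
orientation: [0.285, -0.033, 0.958, 0.009]
wrist_force: [4.7, -1.0, 11.0]
finger_gap: -0.0001
grip_force: 5.6
```

```bash
cat > g.py <<'E'
from h import *
s=env.get_state();print(s["tcp_pos"],s["joint_pos"].round(2),s["wrist_force"])
for n in ("scene","top"):
    c=cam(n);P=cloud(c);h=cv2.cvtColor(c["color"],cv2.COLOR_BGR2HSV)
    m=((h[...,0]<8)|(h[...,0]>172))&(h[...,1]>120)&(h[...,2]>40)&(abs(P[...,0]-.58)<.16)&(abs(P[...,1]-.26)<.07)&(P[...,2]>.05)&(P[...,2]<.25)
    p=P[m];print(n,m.sum(),p.min(0).round(3),p.max(0).round(3)) if m.sum() else print(n,0)
E
python3 g.py
```

```text
[0.61682037 0.2695905  0.15689384] [ 0.37  0.17 -0.51  0.33 -0.16  0.25] [ 4.68782158 -1.03192503 10.97640646]
scene 511 [0.575 0.232 0.054] [0.631 0.305 0.155]
top 167 [0.602 0.23  0.063] [0.635 0.3   0.21 ]
```

Call:
{"method": "apply_moves", "body": {"rows": [{"xyz": [3, 0, -9], "turn": [0, 0, 0], "grip": 0}, {"xyz": [22, 0, -32], "turn": [0, 0, 0], "grip": 0}, {"xyz": [35, 0, -65], "turn": [0, 0, 0], "grip": 0}, {"xyz": [35, 0, -90], "turn": [0, 0, 0], "grip": 0}, {"xyz": [35, 0, -90], "turn": [0, 0, 0], "grip": 0}]}}

```text
clock: 11.65
tcp_pos: [0.5322, 0.264, 0.2106]
orientation: [0.279, -0.034, 0.959, 0.009]
wrist_force: [0.8, 0.6, 1.1]
finger_gap: -0.0001
grip_force: 0.0
```

```bash
python3 g.py
python3 - <<'E'
from h import *
b=hp(-46,0);print(b);rel([b[0],b[1],.15],gM(78));rel([b[0],b[1],.10],gM(78))
a=np.load("pics/top0.npz")
c=cam("top");h=cv2.cvtColor(c["color"],cv2.COLOR_BGR2HSV);m=((h[...,0]>40)&(h[...,0]<85)&(h[...,1]>90));m[:,:170]=0;m[:,222:]=0;m[:210]=0;m[290:]=0
v,u=np.nonzero(m);print(len(u)); 
if len(u): print(ray(c,u.mean(),v.mean(),.08),u.min(),u.max(),v.min(),v.max())
E
```

```text
[0.53220155 0.2639854  0.21064525] [ 0.42 -0.01 -0.57  0.48 -0.19  0.3 ] [0.83208307 0.6046273  1.11303137]
scene 516 [0.578 0.232 0.053] [0.639 0.303 0.152]
top 448 [0.58  0.237 0.052] [0.637 0.307 0.158]
[0.53411205 0.2627912  0.064     ]
xyz [30.3 -0.8 49.3] turn [-0.003  0.355  0.002]
xyz [57.  -0.6 91.5] turn [-0.003  0.355  0.002]
105
[0.53432787 0.26141686 0.08      ] 187 199 242 252
```

The guard stays open and the green button is visible at (0.534, 0.261). Now I'll press it.

Call:
{"method": "apply_moves", "body": {"rows": [{"xyz": [15, -2, 25], "turn": [0, 0.12, 0], "grip": 0}, {"xyz": [30, -2, 49], "turn": [0, 0.24, 0], "grip": 0}, {"xyz": [44, -2, 70], "turn": [0, 0.355, 0], "grip": 0}, {"xyz": [57, -2, 91], "turn": [0, 0.355, 0], "grip": 0}, {"xyz": [57, -2, 91], "turn": [0, 0.355, 0], "grip": 0}, {"xyz": [57, -2, 91], "turn": [0, 0.355, 0], "grip": 0}]}}

```text
clock: 12.3
tcp_pos: [0.5315, 0.2596, 0.0951]
orientation: [0.1, -0.035, 0.994, 0.0]
wrist_force: [-0.2, 0.4, 1.3]
finger_gap: -0.0003
grip_force: 0.0
```

Run:
```python
from h import *
s=env.get_state();print(s["tcp_pos"],s["wrist_force"]);rel([.534,.2615,.074],gM(78))
```

```text
[0.53152681 0.25962098 0.09514753] [-0.20197232  0.37940775  1.27266205]
xyz [ 1.7  1.8 21.2] turn [-0.007 -0.008  0.001]
```

Call:
{"method": "apply_moves", "body": {"rows": [{"xyz": [2, 2, 8], "turn": [0, 0, 0], "grip": 0}, {"xyz": [2, 2, 14], "turn": [0, 0, 0], "grip": 0}, {"xyz": [2, 2, 18], "turn": [0, 0, 0], "grip": 0}, {"xyz": [2, 2, 20], "turn": [0, 0, 0], "grip": 0}, {"xyz": [2, 2, 20], "turn": [0, 0, 0], "grip": 0}]}}

```text
clock: 12.72
tcp_pos: [0.5345, 0.263, 0.0791]
orientation: [0.103, -0.035, 0.994, 0.002]
wrist_force: [-2.1, 0.7, 2.7]
finger_gap: -0.0002
grip_force: 1.4
```

Call:
{"method": "apply_moves", "body": {"rows": [{"xyz": [0, 0, 4], "turn": [0, 0, 0], "grip": 0}, {"xyz": [0, 0, 6], "turn": [0, 0, 0], "grip": 0}, {"xyz": [0, 0, 7], "turn": [0, 0, 0], "grip": 0}, {"xyz": [0, 0, 7], "turn": [0, 0, 0], "grip": 0}]}}

```text
clock: 13.05
tcp_pos: [0.5361, 0.2632, 0.0749]
orientation: [0.104, -0.035, 0.994, 0.002]
wrist_force: [-12.4, -2.3, 23.9]
finger_gap: -0.0003
grip_force: 11.6
```

It's fully pressed, at 24 N against the stop. I'll hold briefly and then withdraw.

Call:
{"method": "apply_moves", "body": {"rows": [{"xyz": [0, 0, 0], "turn": [0, 0, 0], "grip": 0}, {"xyz": [0, 0, 0], "turn": [0, 0, 0], "grip": 0}, {"xyz": [0, 0, 0], "turn": [0, 0, 0], "grip": 0}, {"xyz": [0, 0, -15], "turn": [0, 0, 0], "grip": 0}, {"xyz": [0, 0, -50], "turn": [0, 0, 0], "grip": 0}, {"xyz": [0, 0, -90], "turn": [0, 0, 0], "grip": 0}, {"xyz": [30, 0, -130], "turn": [0, 0, 0], "grip": 0}, {"xyz": [60, 0, -140], "turn": [0, 0, 0], "grip": 0}, {"xyz": [60, 0, -140], "turn": [0, 0, 0], "grip": 0}, {"xyz": [60, 0, -140], "turn": [0, 0, 0], "grip": 0}]}}

```text
clock: 13.88
tcp_pos: [0.4483, 0.2575, 0.1979]
orientation: [0.105, -0.036, 0.994, 0.002]
wrist_force: [0.1, 0.4, 0.3]
finger_gap: 0.0
grip_force: 0.0
```

```bash
python3 g.py
python3 - <<'E'
from h import *
c=cam("top");P=cloud(c);h=cv2.cvtColor(c["color"],cv2.COLOR_BGR2HSV);m=((h[...,0]>40)&(h[...,0]<85)&(h[...,1]>90));m[:,:180]=0;m[:,205:]=0;m[:236]=0;m[258:]=0
print("button z",np.median(P[m][:,2]),m.sum())
a=cam("scene");X=cloud(a);o=np.array([.5764,-.3727]);t=np.radians(-1.5);Q=np.array([[np.cos(t),np.sin(t)],[-np.sin(t),np.cos(t)]])
L=np.concatenate([(X[...,:2]-o)@Q.T,X[...,2:]],-1).reshape(-1,3);hs=cv2.cvtColor(a["color"],cv2.COLOR_BGR2HSV).reshape(-1,3)
k=(abs(L[:,0])<.07)&(abs(L[:,1])<.05)&(L[:,2]>.035)&(L[:,2]<.14)&(hs[:,0]<25)&(hs[:,1]>40);p=L[k];print(k.sum(),p.min(0).round(3),p.max(0).round(3))
E
```

```text
[0.44825943 0.25751504 0.19788479] [ 0.41  0.06 -0.37  0.94 -0.07  0.33] [0.09698872 0.38775366 0.29822421]
scene 516 [0.578 0.233 0.054] [0.639 0.305 0.153]
top 451 [0.58  0.237 0.052] [0.637 0.307 0.158]
button z 0.07884395445521264 109
984 [-0.016 -0.036  0.035] [0.045 0.038 0.117]
```

The panel is unchanged, the guard is open, the button is back up and the robot is clear, so I'm handing in.

```bash
python3 -c "
from workcell import ticket
print(ticket.hand_in())"
```

```text
the job is handed in; nothing more can be done
None
```

I handed the job in at about 14 s of the 58 s allowed: the panel leans released in the stand (about 0.45 rad back, square and centred), the guard stays open, and the start button was pressed fully and is back up; the hand-in returned no verdict.

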